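# Sieve bearing balls from guide rollers on a bar-screen shaker

## Robot

A 7-joint arm with a two-finger parallel gripper is mounted at the origin on the work surface. World frame = base frame: x ahead of the robot, y to its left, z up, the work surface at z = 0. Lengths are in m, angles in rad, forces in N, time in s.
With the tool pointing down it reaches from about 0.35 to 0.9 m from the base axis. Payload 19.9 kg.
Tool frame: the origin (TCP) lies at the very end of the fingers, on their centre line; the grasp point (between the pads) lies bot.hold_point_z behind it (bot.hold_point_z is the distance from the TCP to the grasp point, in m); z points along the fingers, y is the line along which they close (so a half turn about z gives the same grasp; the last joint's range is limited). The gripper opens to 85 mm and grips with 20 to 120 N. Pads are 22 mm wide; open, the fingers measure 114 mm over their backs; the gripper's body (76 mm by 85 mm) begins 54 mm behind the grasp point. The pads swing forward as they close: fully open they stand 13 mm farther back than shut.
Start: joints at [1.062, 0.417, -0.01, 1.614, 0.005, 1.111, -0.053], TCP at [0.282, -0.558, 0.231] pointing down, gripper open.
Joint ranges: [-2.81, 2.81], [-0.39, 2.02], [-1.27, 1.25], [0.06, 2.57], [-1.19, 4.33], [0.19, 2], [-2.82, 2.82]. Speed limits (rad/s): [1.89, 1.89, 2.39, 2.39, 3.01, 3.01, 3.01].

## Interface

Orientations are given as a unit quaternion [w, x, y, z].
In Python, from plant import readout, cams, order, bot gives the robot as it stands.
- The arm moves only by the tool play_rows, never from a script. Its argument "commands" is text: rows parted by semicolons, each of 7 numbers parted by spaces: the shift along the world's x, y, z each as a share of 0.12 m, from -1 to 1, then the turn, a rotation vector about the world's x, y, z each as a share of 360 degrees, from -1 to 1, then the gripper's target within -1 to 1 (shut at 1, half-way at 0, fully open at -1). A call has 1 to 12 rows; each row is the pose to reach, as a shift and turn from the pose commanded when the call began, turning the shorter way round; what a row does not reach only later rows make up. A row lasts 1/12 s, in which the tool goes at most 41.7 mm and 7.16 degrees, less where a joint would pass 70% of its speed; a pose out of reach is approached as far as the arm can. A call with a number of a shift or a turn outside -1 to 1 is refused whole. A call with a gripper value outside its range is refused whole. The fingers move at their own pace and stop on an object; "squeeze" is the grip in N (left out, the last holds). Time passes only in rows, so rows that repeat a pose let the fingers close. It gives the time, the measured TCP pose, the force, the opening and the grip force at its end, in the units of the state.
- readout.get_state(): the state, without advancing time (a new reading comes with each control period).
- cams.snapshot(name): name is "scene" or "top"; returns a dict with "image" (384x512x3 uint8, red, green, blue), "fovy" (degrees; the focal length in pixels is half the picture's height over the tangent of half this angle, whatever the lens; pixels are square), "cx", "cy" (the principal point, pixels), "pose" (4x4, takes a point from camera to world coordinates). Camera axes: x right, y up, looking along -z (the intrinsics and any distortion apply to the point x, -y, -z); pixel columns grow to the right and rows downward; lengths in m; the calibration is good to about 2 mm. A picture is of the moment at which its call begins. There is no depth.
- order.close_job(): hands the job in; it is judged then, once.
The state is a dict: "t": time; "joint_positions": joint angles; "joint_vel": joint speeds; "joint_torque": joint torques, N m; "eef_pos": TCP position; "tool_rot": TCP orientation; "ft_force": force on the tool from outside, world axes, zero at the start; "torque": the same for the moment, N m; "finger_gap": finger opening in m; "finger_force": force on a finger pad.
Only numpy, scipy, OpenCV 4.12 (cv2) and the standard library are available. Lean on these libraries where they do the work, as an engineer would, in place of code of your own. Each camera call takes 0.05 s, during which the arm holds its last target. There are 200 camera calls.

## Task

Bring the blue bin up under the lip of the shaker, and shake the yellow screen deck back and forth, without tipping it or throwing rollers off, until all six steel balls have dropped through the bars into the tray underneath. Only then raise the deck by its red bar to tip the three orange rollers over the lip into the blue bin, and lower the deck level again. Do not touch the balls or rollers with the gripper, leave the bin standing upright on the bench, and leave the oil bottle, grease jar and spanner where they are.

Things in the scene. Friction and masses are not known exactly. Their poses are not given: they have to be found in the camera images.
- station: The fixed shaker stand: green frame 236 mm wide (its x), from y = -70 to y = +150 mm; origin on the bench. Its +y points to the end with the red handle bar, -y to the discharge end. It holds the open catch tray (floor 6 mm up) under the yellow screen deck. End face at y = -70 mm 60 mm tall, at y = +150 mm 50 mm tall, sides 84 mm tall.
- carriage (a joint): How far the screen deck has slid along the station's y, in m: 0 in the middle, +0.030 and -0.030 at its stops. About 2 N of friction; it stays where it is left. Full strokes at about 0.2 m/s make the balls roll off the plate into the gaps within a few strokes; violent ones can throw a roller over the lip.
- deck (a joint): Tip angle of the deck, rad: 0 lying level, up to 1.05, growing as the red handle bar is raised. The deck turns about the hinge at the discharge lip and falls back level if let go. It takes about 5 N at the bar to raise. The rollers run off from about 0.6 rad, surely at 0.95; one lying end-on may need a jog.
- bar (a point): Middle of the red handle bar, a round bar 10 mm thick and 120 mm long, parallel to the station's x, 271 mm along the deck from the hinge and 25 mm higher than it (125 mm above the bench), 55 mm clear of the deck's end wall, whose top is 5 mm higher than the bar's middle; two thin arms hold it at its ends, 60 mm either side of the middle. Slides and tips with the deck.
- lip_hinge (a point): Middle of the deck's hinge line (parallel to the station's x), 100 mm above the bench, at station y = -100 mm when the carriage is at 0. Above it stands the edge of the upturned discharge lip, 15 mm higher than the hinge; the lip slopes down over 60 mm towards the bar to a flat blank plate 40 mm long, level with the hinge, whose far edge slopes down 11 mm over 30 mm under the start of the bars.
- screen (a point): Middle of the open bar screen on the deck, 165 mm from the hinge line: five round steel bars running lengthwise (station's y), 26 mm gaps, open for 80 mm, tops 5 mm lower than the blank plate (95 mm above the bench). A yellow end wall (214 mm from the hinge, top 130 mm above the bench) and side walls 200 mm apart (tops 143 mm) enclose the deck.
- bin_mid (a point): Centre (35 mm above its underside) of the loose blue open bin, 240 mm (its x) by 150 mm (its y) by 70 mm high, walls and floor 5 mm, 0.35 kg. Its x starts within about 17 degrees of parallel to the station's x and it starts standing off the discharge end. It fits under the lip, long side against the station's end face.
- oil_mid (a point): Bystander: yellow oil bottle, 56 mm across, 170 mm tall, standing beside the place in front of the discharge end; point at half height.
- grease_mid (a point): Bystander: green grease jar with black lid, 68 mm across, 85 mm tall, standing close beside the handle bar, on the robot's side; point at half height.
- spanner_grip (a point): Bystander: steel spanner, 190 mm long, lying on the bench beyond the handle end; point on its handle.
- ball1: Steel bearing ball 1 of 6, 22 mm across, 44 g; origin at its centre. Starts on the flat blank plate of the deck (centre 111 mm above the bench); once through the bars it lies in the catch tray (17 mm).
- ball2: Steel bearing ball 2 of 6, 22 mm across, 44 g; origin at its centre. Starts on the flat blank plate of the deck (centre 111 mm above the bench); once through the bars it lies in the catch tray (17 mm).
- ball3: Steel bearing ball 3 of 6, 22 mm across, 44 g; origin at its centre. Starts on the flat blank plate of the deck (centre 111 mm above the bench); once through the bars it lies in the catch tray (17 mm).
- ball4: Steel bearing ball 4 of 6, 22 mm across, 44 g; origin at its centre. Starts on the flat blank plate of the deck (centre 111 mm above the bench); once through the bars it lies in the catch tray (17 mm).
- ball5: Steel bearing ball 5 of 6, 22 mm across, 44 g; origin at its centre. Starts on the flat blank plate of the deck (centre 111 mm above the bench); once through the bars it lies in the catch tray (17 mm).
- ball6: Steel bearing ball 6 of 6, 22 mm across, 44 g; origin at its centre. Starts on the flat blank plate of the deck (centre 111 mm above the bench); once through the bars it lies in the catch tray (17 mm).
- roller1: Orange guide roller 1 of 3, a cylinder 48 mm across and 60 mm long, 130 g; origin at its centre, x its axis. Starts lying across the bars of the deck (centre 119 mm above the bench), axis along the station's x, and cannot pass between the bars.
- roller2: Orange guide roller 2 of 3, a cylinder 48 mm across and 60 mm long, 130 g; origin at its centre, x its axis. Starts lying across the bars of the deck (centre 119 mm above the bench), axis along the station's x, and cannot pass between the bars.
- roller3: Orange guide roller 3 of 3, a cylinder 48 mm across and 60 mm long, 130 g; origin at its centre, x its axis. Starts lying across the bars of the deck (centre 119 mm above the bench), axis along the station's x, and cannot pass between the bars.

How it is judged:
By the outcome, as a careful person would: the job done as asked, in the order asked, and still so for the second after the job is handed in, with the robot touching nothing.
It also fails if it takes over 58 s, if anything falls off the work surface, if the arm or the gripper's body presses on something with over 40 N, if the wrist force passes 120 N, or if a joint passes its speed limit or range.

## Working session

There is one attempt and no reset: what is moved stays moved. The work goes in short steps, Python scripts to look and compute and a tool call to move; the robot and the scene stay as the last step left them, time stands still between calls to the robot, and variables do not carry over. Pictures are saved under pics/ and viewed, at most 10 in all, crops included, and the job is handed in when it is done.

Besides the shell and the picture viewer there is one more tool, called after ">>>" in YAML: its name, and indented under it one key for each argument. play_rows: Moves the arm, as the interface text tells. Its arguments: {"type":"object","properties":{"commands":{"type":"string"},"squeeze":{"type":"number"}},"required":["commands"]}

```bash
mkdir -p pics; ls
python3 - <<'E'
from plant import readout,cams,order,bot
import cv2,numpy as np
print(bot.hold_point_z); print(readout.get_state())
for n in ("scene","top"):
    s=cams.snapshot(n); cv2.imwrite(f"pics/{n}0.png",cv2.resize(s["image"][:,:,::-1],(800,600),interpolation=cv2.INTER_CUBIC))
    print(n,{k:v for k,v in s.items() if k!="image"})
E
```

```text
pics
0.0187
{'t': 0.0, 'joint_positions': array([ 1.06152655,  0.4179801 , -0.01031635,  1.61417115,  0.00466081,
        1.11072555, -0.05298572]), 'joint_vel': array([-0.00094555, -0.0016304 , -0.00043376,  0.00130088,  0.00062653,
       -0.00081953,  0.00101814]), 'joint_torque': array([-9.22944455e-04, -8.64436769e+01,  6.78887330e-01, -4.34897447e+01,
        1.91733101e-02,  7.29416482e-03, -1.16127449e-04]), 'eef_pos': array([ 0.2816567 , -0.55753876,  0.23065765]), 'tool_rot': array([-6.06250348e-04,  9.72771186e-01,  2.31766743e-01, -1.71590511e-04]), 'ft_force': array([ 0.49237047, -0.2972181 , -0.03037929]), 'torque': array([-0.00201438, -0.05020509, -0.02260834]), 'finger_force': 0.0, 'finger_gap': 0.08520443189458238}
scene {'fovy': 48.78547470394848, 'cx': 255.80545089014032, 'cy': 186.3129607510308, 'pose': array([[-0.09010607, -0.85143758,  0.51665747,  1.16826814],
       [ 0.99592755, -0.07861384,  0.04413822,  0.21509132],
       [ 0.00303549,  0.51853053,  0.85505373,  1.05901972],
       [ 0.        ,  0.        ,  0.        ,  1.        ]])}
top {'fovy': 48.72179882804999, 'cx': 263.98378906683865, 'cy': 196.5972837782049, 'pose': array([[ 0.00729648,  0.99432885, -0.10609853,  0.48605846],
       [-0.99993718,  0.00815779,  0.00768626,  0.15358818],
       [ 0.0085082 ,  0.10603579,  0.99432591,  1.10866468],
       [ 0.        ,  0.        ,  0.        ,  1.        ]])}
```

View pics/scene0.png

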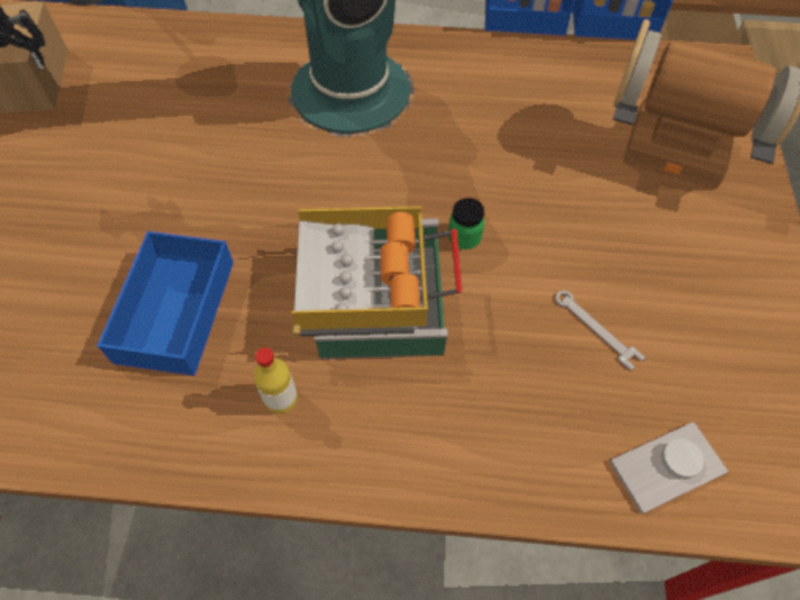

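View pics/top0.png

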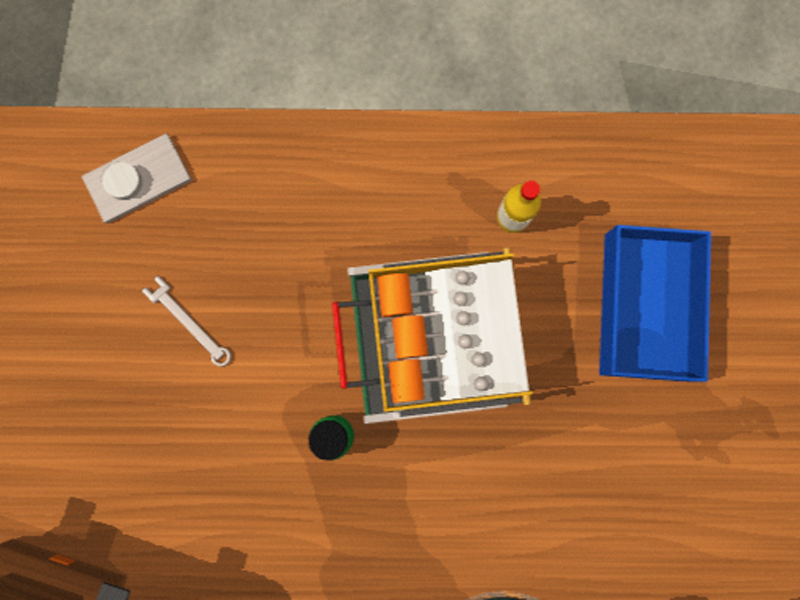

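The top view (800x600) shows the bar from about (336,303) to (345,387). The lip corners are at about (509,252) and (528,402), the bin rim corners at (606,228), (710,232), (709,381) and (600,376), the oil cap at (530,190) and the jar lid at (331,438). The scene view shows the same layout, with the arm out of frame. Six balls are on the plate and three rollers on the bars.

```bash
cat > h.py <<'E'
import numpy as np
from plant import readout,cams,order,bot
def ray(s,u,v,z,k=1.5625):
    u=(u+.5)/k-.5; v=(v+.5)/k-.5
    f=192/np.tan(np.radians(s["fovy"]/2)); P=s["pose"]
    d=P[:3,:3]@np.array([(u-s["cx"])/f,-(v-s["cy"])/f,-1]); o=P[:3,3]
    return (o+d*(z-o[2])/d[2])[:2]
def proj(s,p,k=1.5625):
    f=192/np.tan(np.radians(s["fovy"]/2)); P=s["pose"]
    c=P[:3,:3].T@(np.array(p)-P[:3,3]); return np.array([s["cx"]+f*c[0]/-c[2]+.5,s["cy"]-f*c[1]/-c[2]+.5])*k-.5
E
python3 - <<'E'
from h import *
t=cams.snapshot("top"); s=cams.snapshot("scene")
np.set_printoptions(precision=4,suppress=True)
for n,u,v,z in [("barA",336,303,.125),("barB",345,387,.125),("binTL",606,228,.07),("binTR",710,232,.07),("binBR",709,381,.07),("binBL",600,376,.07),("lipT",513,262,.115),("lipB",528,394,.115),("wallT",371,272,.143),("wallB",385,411,.143),("sideT",508,254,.143),("sideB",529,400,.143),("oil",530,190,.17),("jar",331,438,.085),("sp1",155,290,.005),("sp2",222,357,.005)]: print("top",n,ray(t,u,v,z))
for n,u,v,z in [("barA",459,292,.125),("barB",454,232,.125),("binTL",152,235,.07),("binTR",231,242,.07),("binBR",190,371,.07),("binBL",103,348,.07),("oil",265,357,.17),("jar",469,211,.085)]: print("scene",n,ray(s,u,v,z))
print(proj(s,[.2817,-.5575,.23]))
E
```

```text
top barA [0.5968 0.2606]
top barB [0.4724 0.2449]
top binTL [ 0.7274 -0.1629]
top binTR [ 0.7224 -0.3298]
top binBR [ 0.485  -0.3186]
top binBL [ 0.4916 -0.1479]
top lipT [ 0.6629 -0.0061]
top lipB [ 0.4638 -0.0267]
top wallT [0.6411 0.208 ]
top wallB [0.4387 0.185 ]
top sideT [0.6698 0.0057]
top sideB [ 0.4559 -0.023 ]
top oil [ 0.7594 -0.023 ]
top jar [0.3947 0.2685]
top sp1 [0.6297 0.5769]
top sp2 [0.5186 0.4607]
scene barA [0.5961 0.264 ]
scene barB [0.4744 0.2499]
scene binTL [ 0.4917 -0.3015]
scene binTR [ 0.4938 -0.1533]
scene binBR [ 0.753  -0.1627]
scene binBL [ 0.7254 -0.3168]
scene oil [ 0.7627 -0.0197]
scene jar [0.3938 0.2769]
[18.7509 78.9226]
```

Run:
```python
from h import *
import cv2
t=cams.snapshot("top")["image"]; s=cams.snapshot("scene")["image"]
cv2.imwrite("pics/t1.png",cv2.resize(t[140:280,210:460,::-1],None,fx=3.2,fy=3.2,interpolation=cv2.INTER_CUBIC))
cv2.imwrite("pics/s1.png",cv2.resize(s[125:240,60:300,::-1],None,fx=3.2,fy=3.2,interpolation=cv2.INTER_CUBIC))
```

```text
(no output)
```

View pics/t1.png

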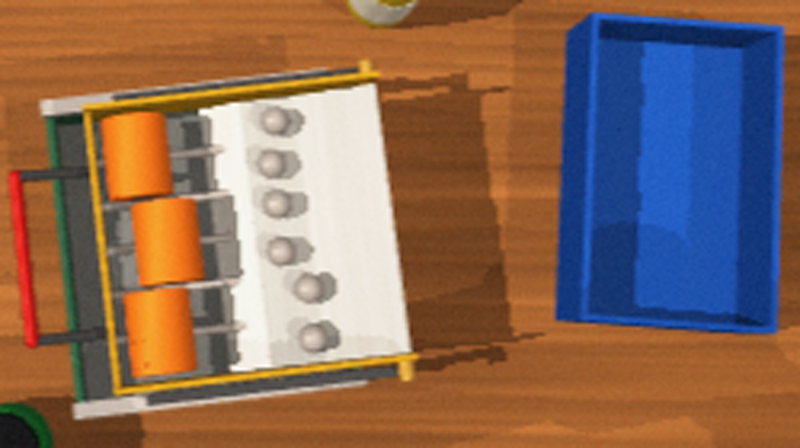

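View pics/s1.png

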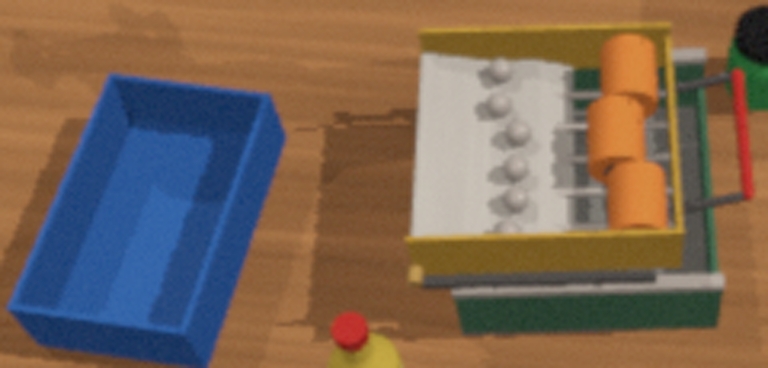

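The top crop shows the bin rim at (594,16), (781,27), (773,328) and (583,320), the handle-end frame corners at (42,103) and (77,414), and the bar from (14,173) to (31,345). The scene crop shows the rim at (112,77), (270,97), (190,333) and (15,308), and the frame corners at (721,280), (706,52) and (455,290).

Run:
```python
from h import *
np.set_printoptions(precision=4,suppress=True)
t=cams.snapshot("top"); s=cams.snapshot("scene")
def g(c,o,L):
    for n,u,v,z in L: print(n,ray(c,(u+.5)/3.2+o[0]-.5,(v+.5)/3.2+o[1]-.5,z,1))
print("TOP");g(t,(210,140),[("binTL",594,16,.07),("binTR",781,27,.07),("binBR",773,328,.07),("binBL",583,320,.07),("st+x+y",42,103,.084),("st-x+y",77,414,.084),("bar+x",14,173,.127),("bar-x",31,345,.127),("lip+x",376,84,.115),("lip-x",411,355,.115)])
print("SCENE");g(s,(60,125),[("bin-x-y",112,77,.07),("bin-x+y",270,97,.07),("bin+x+y",190,333,.07),("bin+x-y",15,308,.07),("st+x+y",721,278,.084),("st-x+y",706,52,.084),("st+x-y",455,290,.084),("bar+x",747,195,.127),("bar-x",738,72,.127)])
```

```text
TOP
binTL [ 0.7303 -0.1821]
binTR [ 0.7229 -0.3286]
binBR [ 0.4886 -0.313 ]
binBL [ 0.4937 -0.1676]
st+x+y [0.6554 0.2468]
st-x+y [0.421  0.2166]
bar+x [0.5966 0.2623]
bar-x [0.4725 0.2477]
lip+x [ 0.6667 -0.0038]
lip-x [ 0.4671 -0.0276]
SCENE
bin-x-y [ 0.4871 -0.31  ]
bin-x+y [ 0.4957 -0.1634]
bin+x+y [ 0.7301 -0.1748]
bin+x-y [ 0.7211 -0.322 ]
st+x+y [0.6485 0.2472]
st-x+y [0.4203 0.2212]
st+x-y [0.6792 0.0338]
bar+x [0.5941 0.2625]
bar-x [0.472  0.2494]
```

>>> play_rows:
  commands: "0.9 0.67 0 0 0 -0.028 -1;0.9 0.67 0 0 0 -0.028 -1;0.9 0.67 0 0 0 -0.028 -1;0.9 0.67 0 0 0 -0.028 -1"

```text
t: 0.73
eef_pos: [0.3954, -0.4727, 0.2313]
tool_rot: [-0.001, 0.989, 0.149, 0.001]
ft_force: [1.2, -0.3, 0.4]
finger_gap: 0.0854
finger_force: 0.0
```

>>> play_rows:
  commands: "0.9 0.67 0 0 0 -0.028 -1;0.9 0.67 0 0 0 -0.028 -1;0.9 0.67 0 0 0 -0.028 -1;0.9 0.67 0 0 0 -0.028 -1"

```text
t: 1.07
eef_pos: [0.503, -0.3917, 0.2312]
tool_rot: [-0.001, 0.998, 0.061, 0.001]
ft_force: [-0.2, 0.3, 0.6]
finger_gap: 0.0858
finger_force: 0.0
```

>>> play_rows:
  commands: "0.9 0.67 0 0 0 -0.028 -1;0.9 0.67 0 0 0 -0.028 -1;0.9 0.67 0 0 0 -0.028 -1;0.9 0.67 0 0 0 -0.028 -1;0.9 0.67 0 0 0 -0.028 -1"

```text
t: 1.48
eef_pos: [0.6089, -0.3126, 0.2307]
tool_rot: [-0.001, 1.0, -0.027, 0.0]
ft_force: [-0.1, -0.1, 0.0]
finger_gap: 0.0854
finger_force: 0.0
```

>>> play_rows:
  commands: "-0.03 -0.03 -0.8 0 0 0 -1;-0.03 -0.03 -0.8 0 0 0 -1;-0.03 -0.03 -0.8 0 0 0 -1"

```text
t: 1.73
eef_pos: [0.5991, -0.32, 0.1297]
tool_rot: [-0.001, 1.0, -0.03, -0.003]
ft_force: [-1.0, 0.5, -1.8]
finger_gap: 0.0855
finger_force: 0.0
```

>>> play_rows:
  commands: "0 0 -0.79 0 0 0 -1;0 0 -0.79 0 0 0 -1;0 0 -0.79 0 0 0 -1;0 0 -0.79 0 0 0 0.3;0 0 -0.79 0 0 0 1;0 0 -0.79 0 0 0 1;0 0 -0.79 0 0 0 1;0 0 -0.79 0 0 0 1;0 0 -0.79 0 0 0 1"
  squeeze: 30

```text
t: 2.48
eef_pos: [0.6028, -0.3205, 0.0419]
tool_rot: [0.0, 1.0, -0.03, 0.001]
ft_force: [0.9, 0.2, -0.7]
finger_gap: 0.0125
finger_force: 0.0
```

>>> play_rows:
  commands: "0 0 0 0 0 0 1;0 0 0 0 0 0 1;0 0 0 0 0 0 1"

```text
t: 2.73
eef_pos: [0.6028, -0.32, 0.0416]
tool_rot: [-0.0, 1.0, -0.03, 0.001]
ft_force: [-2.3, 3.0, 10.8]
finger_gap: 0.0046
finger_force: 31.1
```

>>> play_rows:
  commands: "-0.02 0.1 0.02 0 0 0.003 1;-0.05 0.25 0.02 0 0 0.008 1;-0.1 0.45 0.02 0 0 0.014 1;-0.15 0.65 0.02 0 0 0.02 1;-0.19 0.85 0.02 0 0 0.025 1;-0.21 0.95 0.02 0 0 0.028 1;-0.21 0.95 0.02 0 0 0.028 1;-0.21 0.95 0.02 0 0 0.028 1"

```text
t: 3.4
eef_pos: [0.5769, -0.2055, 0.043]
tool_rot: [-0.0, 0.998, 0.059, -0.0]
ft_force: [0.5, -0.9, -4.0]
finger_gap: 0.0042
finger_force: 29.4
```

>>> play_rows:
  commands: "0 0.12 0 0 0 0 1;0 0.25 0 0 0 0 1;0 0.38 0 0 0 0 1;0 0.46 0 0 0 0 1;0 0.5 0 0 0 0 1;0 0.52 0 0 0 0 1;0 0.54 0 0 0 0 1;0 0.54 0 0 0 0 1"

```text
t: 4.07
eef_pos: [0.577, -0.1419, 0.0428]
tool_rot: [0.0, 0.998, 0.058, -0.0]
ft_force: [-0.1, -0.3, -4.1]
finger_gap: 0.0045
finger_force: 29.6
```

Run:
```python
from h import *
import cv2
t=cams.snapshot("top")["image"]; s=cams.snapshot("scene")["image"]
a=cv2.resize(t[140:280,250:450,::-1],None,fx=2,fy=2,interpolation=cv2.INTER_CUBIC)
b=cv2.resize(s[125:265,100:300,::-1],None,fx=4,fy=4,interpolation=cv2.INTER_CUBIC)
cv2.imwrite("pics/s2.png",b)
```

```text
(no output)
```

View pics/s2.png

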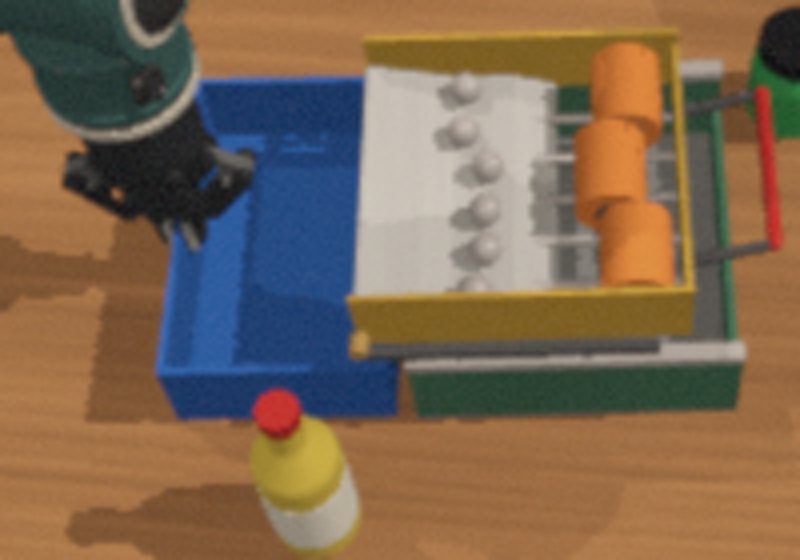

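The bin's near corner at (400,400) is about 12 px, or 8 mm, short of the station's end face at (412,395). It is parallel and lined up, so I'll creep it in.

>>> play_rows:
  commands: "0 0.02 0 0 0 0 1;-0.003 0.035 0 0 0 0 1;-0.005 0.045 0 0 0 0 1;-0.005 0.05 0 0 0 0 1;-0.005 0.05 0 0 0 0 1"

```text
t: 4.58
eef_pos: [0.5764, -0.1352, 0.0429]
tool_rot: [-0.0, 0.998, 0.058, -0.0]
ft_force: [0.1, -0.9, -3.8]
finger_gap: 0.0045
finger_force: 29.7
```

>>> play_rows:
  commands: "0 0.01 0 0 0 0 1;0 0.015 0 0 0 0 1;0 0.015 0 0 0 0 1"

```text
t: 4.83
eef_pos: [0.5764, -0.1335, 0.0428]
tool_rot: [-0.0, 0.998, 0.058, -0.0]
ft_force: [0.5, 0.2, -4.5]
finger_gap: 0.0043
finger_force: 29.7
```

>>> play_rows:
  commands: "0 0.01 0 0 0 0 1;0 0.015 0 0 0 0 1;0 0.015 0 0 0 0 1"

```text
t: 5.08
eef_pos: [0.5764, -0.1316, 0.0429]
tool_rot: [-0.0, 0.998, 0.058, -0.0]
ft_force: [0.3, -0.5, -4.4]
finger_gap: 0.0046
finger_force: 29.7
```

>>> play_rows:
  commands: "0 0.01 0 0 0 0 1;0 0.018 0 0 0 0 1;0 0.018 -0.02 0 0 0 1;0 0.018 -0.02 0 0 0 0.7;0 0.018 -0.02 0 0 0 0.5;0 0.018 -0.02 0 0 0 0.5;0 0.018 -0.02 0 0 0 0.5"

```text
t: 5.67
eef_pos: [0.5765, -0.1297, 0.0405]
tool_rot: [-0.0, 0.998, 0.058, 0.0]
ft_force: [0.1, -0.7, 0.1]
finger_gap: 0.0212
finger_force: 0.0
```

>>> play_rows:
  commands: "0 0 1 0 0 0 0;0 0 1 0 0 0 0;0 0 1 0 0 0 0;0 0 1 0 0 0 0"

```text
t: 6.0
eef_pos: [0.5795, -0.1302, 0.1677]
tool_rot: [0.001, 0.998, 0.058, 0.005]
ft_force: [0.4, 0.6, 0.9]
finger_gap: 0.043
finger_force: 0.0
```

>>> play_rows:
  commands: "-0.12 1 0.6 0 0 0 0;-0.12 1 0.6 0 0 0 0;-0.12 1 0.6 0 0 0 0;-0.12 1 0.6 0 0 0 0"

```text
t: 6.33
eef_pos: [0.5623, -0.0045, 0.2354]
tool_rot: [-0.001, 0.998, 0.06, 0.002]
ft_force: [1.3, 0.7, 0.6]
finger_gap: 0.0426
finger_force: 0.0
```

>>> play_rows:
  commands: "-0.12 1 0 0 0 0 0;-0.12 1 0 0 0 0 0;-0.12 1 0 0 0 0 0;-0.12 1 0 0 0 0 0"

```text
t: 6.67
eef_pos: [0.5461, 0.1182, 0.2326]
tool_rot: [-0.001, 0.998, 0.062, 0.0]
ft_force: [0.4, 1.3, -0.4]
finger_gap: 0.0425
finger_force: 0.0
```

>>> play_rows:
  commands: "-0.12 1 0 0 0 0 0;-0.12 1 0 0 0 0 0;-0.12 1 0 0 0 0 0;-0.12 1 0 0 0 0 0"

```text
t: 7.0
eef_pos: [0.531, 0.2381, 0.2324]
tool_rot: [-0.002, 0.998, 0.062, -0.0]
ft_force: [-0.7, -0.4, -0.5]
finger_gap: 0.0426
finger_force: 0.0
```

>>> play_rows:
  commands: "0 0.21 0 0 0 0 0;0 0.21 0 0 0 0 0;0 0.21 0 0 0 0 0;0 0.21 0 0 0 0 0"

```text
t: 7.33
eef_pos: [0.5334, 0.2549, 0.2322]
tool_rot: [0.0, 0.998, 0.058, -0.0]
ft_force: [0.4, 0.2, -0.6]
finger_gap: 0.0427
finger_force: 0.0
```

>>> play_rows:
  commands: "0 0 -0.35 0 0 0 0;0 0 -0.6 0 0 0 0;0 0 -0.85 0 0 0 0;0 0 -1 0 0 0 0;0 0 -1 0 0 0 0"

```text
t: 7.75
eef_pos: [0.5317, 0.2534, 0.1088]
tool_rot: [0.001, 0.998, 0.057, -0.003]
ft_force: [-0.4, -0.2, 0.7]
finger_gap: 0.0429
finger_force: 0.0
```

>>> play_rows:
  commands: "0 0 -0.05 0 0 0 0;0 0 -0.05 0 0 0 0.5;0 0 -0.05 0 0 0 1;0 0 -0.05 0 0 0 1;0 0 -0.05 0 0 0 1;0 0 -0.05 0 0 0 1;0 0 -0.05 0 0 0 1"
  squeeze: 30

```text
t: 8.33
eef_pos: [0.5339, 0.2558, 0.1077]
tool_rot: [-0.0, 0.998, 0.058, 0.001]
ft_force: [-0.4, -0.8, 8.5]
finger_gap: 0.0088
finger_force: 29.6
```

>>> play_rows:
  commands: "-0.016 0.14 0 0 0 0 1;-0.028 0.24 0 0 0 0 1;-0.012 0.1 0 0 0 0 1;0.005 -0.04 0 0 0 0 1;0.021 -0.18 0 0 0 0 1;0.028 -0.24 0 0 0 0 1;0.012 -0.1 0 0 0 0 1;-0.005 0.04 0 0 0 0 1;-0.021 0.18 0 0 0 0 1;-0.028 0.24 0 0 0 0 1;-0.012 0.1 0 0 0 0 1;0 0 0 0 0 0 1"

```text
t: 9.33
eef_pos: [0.5338, 0.2566, 0.1077]
tool_rot: [-0.001, 0.998, 0.059, 0.001]
ft_force: [-0.7, 1.6, 9.9]
finger_gap: 0.0088
finger_force: 33.3
```

Run:
```python
from h import *
import cv2
t=cams.snapshot("top")["image"]; s=cams.snapshot("scene")["image"]
a=cv2.resize(t[150:270,210:350,::-1],None,fx=2.8,fy=2.8,interpolation=cv2.INTER_CUBIC)
b=cv2.resize(s[125:245,170:310,::-1],None,fx=2.8,fy=2.8,interpolation=cv2.INTER_CUBIC)
cv2.imwrite("pics/p3.png",np.hstack([a,b]))
```

```text
(no output)
```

View pics/p3.png

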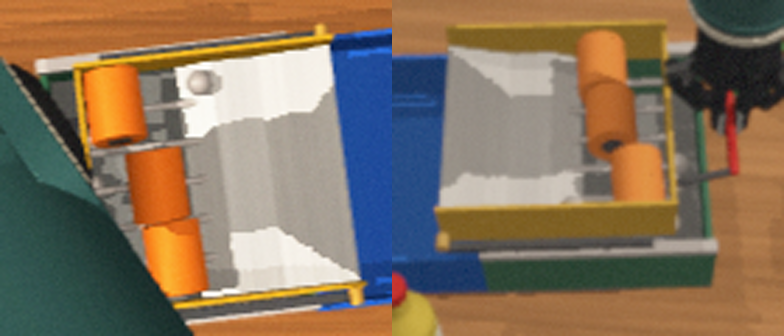

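After about two strokes, one ball is left on the plate, at (200,82) in the left panel. All three rollers are still on the bars. I'll shake again.

>>> play_rows:
  commands: "-0.016 0.14 0 0 0 0 1;-0.028 0.24 0 0 0 0 1;-0.012 0.1 0 0 0 0 1;0.005 -0.04 0 0 0 0 1;0.021 -0.18 0 0 0 0 1;0.028 -0.24 0 0 0 0 1;0.012 -0.1 0 0 0 0 1;-0.005 0.04 0 0 0 0 1;-0.021 0.18 0 0 0 0 1;-0.028 0.24 0 0 0 0 1;-0.012 0.1 0 0 0 0 1;0 0 0 0 0 0 1"

```text
t: 10.43
eef_pos: [0.5338, 0.2565, 0.1077]
tool_rot: [-0.001, 0.998, 0.059, 0.001]
ft_force: [-0.8, 1.9, 10.8]
finger_gap: 0.0082
finger_force: 34.4
```

>>> play_rows:
  commands: "-0.016 0.14 0 0 0 0 1;-0.028 0.24 0 0 0 0 1;-0.012 0.1 0 0 0 0 1;0.005 -0.04 0 0 0 0 1;0.021 -0.18 0 0 0 0 1;0.028 -0.24 0 0 0 0 1;0.012 -0.1 0 0 0 0 1;-0.005 0.04 0 0 0 0 1;-0.021 0.18 0 0 0 0 1;-0.028 0.24 0 0 0 0 1;-0.012 0.1 0 0 0 0 1;0 0 0 0 0 0 1"

```text
t: 11.43
eef_pos: [0.5339, 0.2564, 0.1077]
tool_rot: [-0.001, 0.998, 0.059, 0.001]
ft_force: [-1.0, 0.8, 11.8]
finger_gap: 0.0083
finger_force: 35.1
```

Run:
```python
from h import *
import cv2
t=cams.snapshot("top")["image"]; s=cams.snapshot("scene")["image"]
a=cv2.resize(t[150:270,210:350,::-1],None,fx=2.8,fy=2.8,interpolation=cv2.INTER_CUBIC)
b=cv2.resize(s[125:245,170:310,::-1],None,fx=2.8,fy=2.8,interpolation=cv2.INTER_CUBIC)
cv2.imwrite("pics/p4.png",np.hstack([a,b]))
```

```text
(no output)
```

View pics/p4.png

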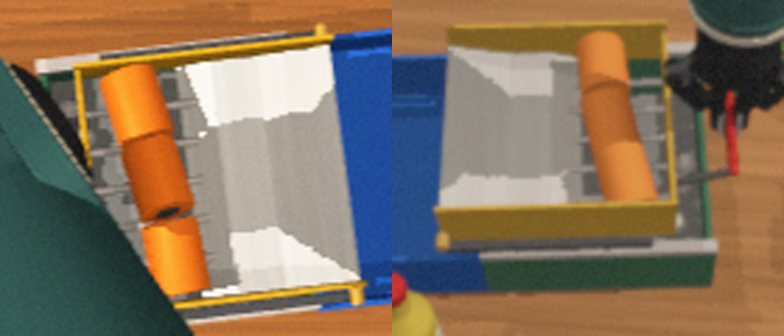

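The plate is now empty, and no balls show on the bars in either view. I'll add one more shake to be sure, ending 12 mm towards the handle, then tip slowly.

>>> play_rows:
  commands: "-0.016 0.14 0 0 0 0 1;-0.028 0.24 0 0 0 0 1;-0.012 0.1 0 0 0 0 1;0.005 -0.04 0 0 0 0 1;0.021 -0.18 0 0 0 0 1;0.028 -0.24 0 0 0 0 1;0.012 -0.1 0 0 0 0 1;-0.005 0.04 0 0 0 0 1;-0.021 0.18 0 0 0 0 1;-0.028 0.24 0 0 0 0 1;-0.018 0.15 0 0 0 0 1;-0.012 0.1 0 0 0 0 1"

```text
t: 12.53
eef_pos: [0.5324, 0.268, 0.1076]
tool_rot: [-0.001, 0.998, 0.058, 0.001]
ft_force: [-2.5, 1.4, 10.6]
finger_gap: 0.0083
finger_force: 35.5
```

Run:
```python
from h import *
import cv2
t=cams.snapshot("top")["image"]; s=cams.snapshot("scene")["image"]
a=cv2.resize(t[150:270,210:350,::-1],None,fx=2.8,fy=2.8,interpolation=cv2.INTER_CUBIC)
b=cv2.resize(s[125:245,170:310,::-1],None,fx=2.8,fy=2.8,interpolation=cv2.INTER_CUBIC)
cv2.imwrite("pics/p5.png",np.hstack([a,b]))
```

```text
(no output)
```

View pics/p5.png

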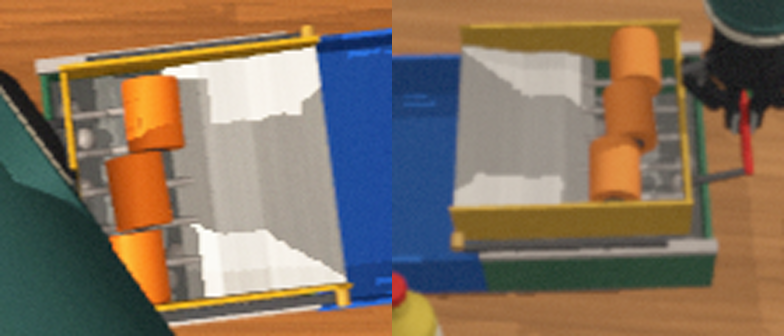

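A ball shows at (87,138) in the left panel and two at about (657,182) and (675,180) in the right. I'll check whether they are in the tray.

Run:
```python
from h import *
import cv2
t=cams.snapshot("top"); s=cams.snapshot("scene")
for z in (.017,.095,.106):
    p=ray(t,210+(87.5)/2.8-.5,150+138.5/2.8-.5,z,1); q=proj(s,[*p,z],1); print("top ball",z,p,"scene px",(q-[170,125])*2.8+[392,0])
    for u in(657,675):
        p=ray(s,170+(u-391.5)/2.8-.5,125+181.5/2.8-.5,z,1);q=proj(t,[*p,z],1); print(" scene ball",u,z,p,"top px",(q-[210,150])*2.8)
b=cv2.resize(s["image"][165:205,235:285,::-1],None,fx=8,fy=8,interpolation=cv2.INTER_CUBIC)
a=cv2.resize(t["image"][180:220,220:270,::-1],None,fx=8,fy=8,interpolation=cv2.INTER_CUBIC)
cv2.imwrite("pics/p6.png",np.hstack([a,b]))
```

```text
top ball 0.017 [0.59589376 0.2051974 ] scene px [670.76074002 223.80571862]
 scene ball 657 0.017 [0.54643751 0.18651488] top px [105.72181439 190.78194839]
 scene ball 675 0.017 [0.54474384 0.2048642 ] top px [ 85.73307837 192.46899243]
top ball 0.095 [0.58804597 0.20150989] scene px [670.0235182  176.71815675]
 scene ball 657 0.095 [0.59298441 0.18865396] top px [101.16003741 131.49670621]
 scene ball 675 0.095 [0.59141752 0.20562975] top px [ 81.34809638 133.15144805]
top ball 0.106 [0.58693923 0.20098986] scene px [669.91290895 169.65336335]
 scene ball 657 0.106 [0.59954871 0.18895562] top px [100.46385392 122.44904632]
 scene ball 675 0.106 [0.59799971 0.20573771] top px [ 80.67889601 124.09888576]
```

View pics/p6.png

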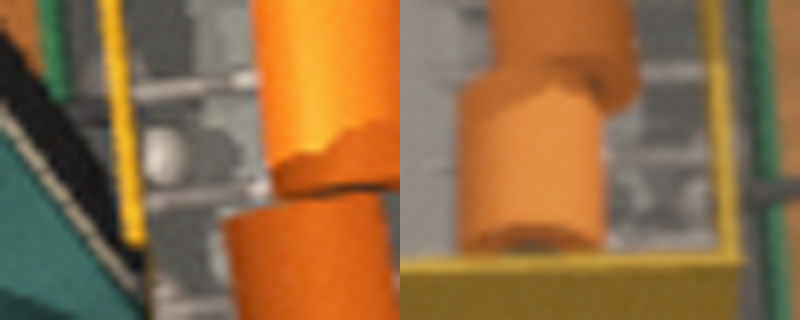

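Geometry alone doesn't settle it. I'll slide the deck 16 mm further: a ball in the tray stays at its pixel, and one on the deck moves with it.

Run:
```python
from h import *
np.savez("a.npz",t=cams.snapshot("top")["image"],s=cams.snapshot("scene")["image"])
```

>>> play_rows:
  commands: "-0.006 0.05 0 0 0 0 1;-0.012 0.1 0 0 0 0 1;-0.015 0.13 0 0 0 0 1;-0.015 0.13 0 0 0 0 1;-0.015 0.13 0 0 0 0 1"

```text
t: 13.25
eef_pos: [0.5305, 0.2837, 0.1077]
tool_rot: [-0.001, 0.998, 0.058, 0.001]
ft_force: [-1.4, 1.5, 9.5]
finger_gap: 0.0086
finger_force: 35.3
```

Run:
```python
from h import *
import cv2
a=np.load("a.npz"); t=cams.snapshot("top"); s=cams.snapshot("scene")
np.savez("b.npz",t=t["image"],s=s["image"])
for n,c,b in(("t",(240.5,199.4),t),("s",(271,188.3),s)):
    u,v=map(round,c); A=a[n];T=A[v-4:v+5,u-4:u+5];R=b["image"][v-10:v+11,u-16:u+17]
    m=cv2.matchTemplate(R,T,cv2.TM_CCOEFF_NORMED)
    o=np.argsort(m.ravel())[::-1][:6]
    print(n,[(int(i%m.shape[1]-12),int(i//m.shape[1]-6),round(float(m.ravel()[i]),2)) for i in o])
    print(b["image"][v-8:v+9,u-14:u+12].mean(2).astype(int))
im=np.hstack([cv2.resize(x[y0:y0+50,x0:x0+66,::-1],None,fx=6,fy=6,interpolation=cv2.INTER_CUBIC) for x,x0,y0 in((t["image"],218,172),(s["image"],235,155))])
cv2.imwrite("pics/p7.png",im)
```

```text
t [(-7, 6, 0.57), (-7, 5, 0.51), (-6, 6, 0.51), (-1, 0, 0.5), (0, 0, 0.48), (-8, -6, 0.44)]
[[148 147 117 111 130 134 140 145 147 157 148 133 132 128 123 121 125 131
  132 141 145 147 154 161 157 156]
 [145 148 123 133 157 149 149 144 140 139 122 104 102  92  89  86  96 121
  136 139 146 150 155 161 160 158]
 [114 149 126 106 122 108 100  99  94  92  86  80  83  82  83  81  96 122
  135 140 143 148 152 159 160 159]
 [115 148 125  69  79  84  84  82  82  85  79  82  75  81  81  90  98 125
  134 138 143 151 155 160 159 159]
 [ 91 142 127  71  76  80  82  81  77  83  80  83  85  85  91  93  98 125
  135 141 145 149 155 157 159 156]
 [ 94 142 134  85  81  83  83  83  81  82  81  84 128 152 142 129 110 124
  134 140 145 148 156 157 159 156]
 [121 149 138  88  83  82  82  82  83  81  84 101 150 177 167 139 122 135
  129 140 143 148 153 158 160 158]
 [113 148 140 103  78  83  82  83  83  80  92 104 163 192 180 142 128 137
  131 139 144 144 155 156 159 156]
 [114 150 142 104  83  82  83  82  82  80  95 108 173 203 186 146 126 138
  130 139 141 149 152 156 159 159]
 [105 144 144  98  80  83  
[... 2089 characters left out ...]
32 127 117
  114 100  89  83  77  77 109 134]
 [139 141 142 141 144 144 146 143 142 139 132 116 101 108 118 123 123 116
  110  99  90  83  77  78 101 131]
 [127 126 128 128 132 137 138 138 138 138 130 115  99 104 112 116 116 115
  107  95  85  84  76  76  98 132]
 [ 94  95  94  90  95  98 106 113 125 131 127 119 104 103 109 112 112 117
  111 104 103 101  97  84 100 133]
 [ 88  79  83  81  84  85  86  92  94 107 122 121 118 117 121 121 123 132
  137 134 132 131 131 118 104 131]
 [ 78  71  70  70  74  83  87  88  92  98 108 123 130 130 132 132 133 136
  141 139 135 133 134 126 112 130]
 [101  97  99  99 100  99 105 106 116 115 116 127 128 132 130 131 134 138
  136 132 135 131 128 127 122 132]]
```

Both bright blobs stayed at their pixels while the wall moved 6 px, so those balls are in the tray, and nothing is left on the deck. I'll set the carriage back by 16 mm and tip slowly.

>>> play_rows:
  commands: "0.008 -0.07 0 0 0 0 1;0.015 -0.13 0 0 0 0 1;0.017 -0.143 0.112 0 0 0 1;0.019 -0.162 0.224 0 0 0 1;0.022 -0.186 0.335 0 0 0 1;0.025 -0.216 0.444 0 0 0 1;0.029 -0.251 0.552 0 0 0 1;0.034 -0.291 0.658 0 0 0 1;0.037 -0.319 0.72 0 0 0 1;0.04 -0.347 0.782 0 0 0 1;0.044 -0.378 0.843 0 0 0 1;0.048 -0.41 0.9 0 0 0 1"

```text
t: 14.35
eef_pos: [0.5364, 0.2339, 0.2153]
tool_rot: [-0.0, 0.998, 0.058, 0.001]
ft_force: [6.6, 1.8, -3.0]
finger_gap: 0.0081
finger_force: 33.0
```

>>> play_rows:
  commands: "0.003 -0.022 0.037 0 0 0 1;0.005 -0.044 0.073 0 0 0 1;0.008 -0.066 0.108 0 0 0 1;0.011 -0.088 0.143 0 0 0 1;0.013 -0.11 0.177 0 0 0 1;0.016 -0.132 0.211 0 0 0 1;0.019 -0.16 0.247 0 0 0 1;0.022 -0.188 0.283 0 0 0 1;0.026 -0.216 0.318 0 0 0 1;0.029 -0.245 0.353 0 0 0 1;0.032 -0.274 0.387 0 0 0 1;0.036 -0.303 0.42 0 0 0 1"

```text
t: 15.35
eef_pos: [0.5409, 0.1975, 0.2656]
tool_rot: [-0.0, 0.998, 0.058, 0.001]
ft_force: [8.8, 3.1, -2.2]
finger_gap: 0.0086
finger_force: 32.2
```

Run:
```python
from h import *
import cv2
from scipy import ndimage as N
for n in("top","scene"):
    c=cams.snapshot(n); im=cv2.cvtColor(c["image"],cv2.COLOR_RGB2HSV); m=cv2.inRange(im,(7,170,120),(16,255,255))
    m[:,340:]=m[:,340:] 
    k,l,st,ce=cv2.connectedComponentsWithStats(m)
    for i in range(1,k):
        if st[i,4]>60: print(n,st[i],ce[i].round(0))
```

```text
top [     0     68    512    316 118095] [256. 218.]
top [350 169  20  25 271] [360. 181.]
top [353 197  25  49 679] [365. 218.]
scene [150 156  22  60 907] [161. 186.]
```

The image blobs put all three rollers out over the bin, so I'll lower the deck.

>>> play_rows:
  commands: "-0.007 0.058 -0.067 0 0 0 1;-0.014 0.115 -0.137 0 0 0 1;-0.02 0.171 -0.209 0 0 0 1;-0.026 0.215 -0.277 0 0 0 1;-0.031 0.259 -0.347 0 0 0 1;-0.036 0.303 -0.42 0 0 0 1;-0.036 0.303 -0.42 0 0 0 1"

```text
t: 16.03
eef_pos: [0.536, 0.2348, 0.2126]
tool_rot: [0.0, 0.998, 0.058, 0.0]
ft_force: [9.6, 1.8, -2.6]
finger_gap: 0.0089
finger_force: 31.7
```

>>> play_rows:
  commands: "-0.007 0.063 -0.12 0 0 0 1;-0.014 0.119 -0.244 0 0 0 1;-0.019 0.159 -0.35 0 0 0 1;-0.023 0.194 -0.458 0 0 0 1;-0.026 0.224 -0.567 0 0 0 1;-0.029 0.248 -0.678 0 0 0 1;-0.031 0.267 -0.79 0 0 0 1;-0.032 0.275 -0.857 0 0 0 1;-0.033 0.28 -0.89 0 0 0 1;-0.033 0.28 -0.9 0 0 0 1;-0.033 0.28 -0.9 0 0 0 1"

```text
t: 16.95
eef_pos: [0.5327, 0.2693, 0.1086]
tool_rot: [-0.001, 0.998, 0.058, 0.002]
ft_force: [-4.8, -0.0, 33.1]
finger_gap: 0.0089
finger_force: 36.7
```

>>> play_rows:
  commands: "0 0 0.015 0 0 0 1;0 0 0.015 0 0 0 0.6;0 0 0.015 0 0 0 0.1;0 0 0.015 0 0 0 0;0 0 0.015 0 0 0 0;0 0 0.015 0 0 0 0"

```text
t: 17.45
eef_pos: [0.5314, 0.2674, 0.1078]
tool_rot: [0.0, 0.998, 0.058, -0.0]
ft_force: [0.9, 0.3, 0.4]
finger_gap: 0.0428
finger_force: 0.0
```

>>> play_rows:
  commands: "0 0 0.2 0 0 0 0;0 0 0.5 0 0 0 0;0 0 0.8 0 0 0 0;0 0 1 0 0 0 0;0 0 1 0 0 0 0"

```text
t: 17.87
eef_pos: [0.5334, 0.2686, 0.2335]
tool_rot: [-0.001, 0.998, 0.058, 0.003]
ft_force: [0.5, 0.3, 0.2]
finger_gap: 0.0428
finger_force: 0.0
```

>>> play_rows:
  commands: "0 1 0.3 0 0 0 0;0 1 0.3 0 0 0 0;0 1 0.3 0 0 0 0;0 1 0.3 0 0 0 0"

```text
t: 18.2
eef_pos: [0.5294, 0.3957, 0.2659]
tool_rot: [-0.002, 0.998, 0.062, 0.0]
ft_force: [0.1, 1.5, 0.8]
finger_gap: 0.0425
finger_force: 0.0
```

>>> play_rows:
  commands: "0 1 0 0 0 0 0;0 1 0 0 0 0 0;0 1 0 0 0 0 0;0 1 0 0 0 0 0;0 1 0 0 0 0 0"

```text
t: 18.62
eef_pos: [0.5303, 0.5095, 0.2627]
tool_rot: [0.0, 0.998, 0.059, -0.001]
ft_force: [0.3, -0.5, -0.1]
finger_gap: 0.0427
finger_force: 0.0
```

Run:
```python
from h import *
import cv2
t=cams.snapshot("top")["image"]; s=cams.snapshot("scene")["image"]
a=cv2.resize(t[130:280,220:410,::-1],None,fx=2.1,fy=2.1,interpolation=cv2.INTER_CUBIC)
b=cv2.resize(s[115:265,110:300,::-1],None,fx=2.1,fy=2.1,interpolation=cv2.INTER_CUBIC)
cv2.imwrite("pics/fin.png",np.hstack([a,b]))
```

```text
(no output)
```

View pics/fin.png

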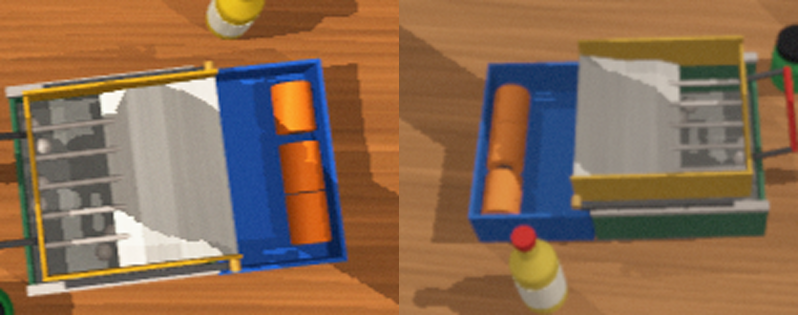

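The deck is level and empty, with balls visible below the bars. All three rollers lie in the bin at (292,108), (300,165) and (308,215), and the bin stands upright against the station. The oil bottle and jar are undisturbed.

```bash
python3 -c "
from plant import order; print(order.close_job())"
```

```text
the job is handed in; nothing more can be done
None
```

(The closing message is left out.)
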